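Roll-test two wooden rollers on a marble slab and reject the one that rocks

TASK

One at a time, roll each of the two wooden rollers across the marble slab, from the robot's left to well past the slab's middle, pressed lightly (a few newtons, never over 10) under the flat sprung hand board, and feel whether it runs true or rocks. Then lay the board flat on the desk clear of the slab, put the roller that rocks into the plywood tray and leave the true one lying on the slab. Do not disturb the candle jar, the pillar candle or the mug.

Things in the scene. Friction and masses are not known exactly. Their poses are not given: they have to be found in the camera images.
- slab: fixed flat marble slab, 250 (its x) x 300 (its y) x 12 mm; origin at the centre of its underside on the desk; its flat top is 12 mm above the desk. Brass edge bars 8 mm wide along both y ends stand 6 mm above the top. Its +y end is on the robot's left; both rollers start in that half and are rolled towards -y, past its middle
- roller_a: beech roller, 80 mm long, 27 mm high as it lies, 35 g, lying 32 to 55 mm left (+y) of the slab's middle, length (own x) about along the slab's x, in one of two lanes 120 mm apart; origin mid-axis, 13.5 mm above the slab at the start; the body turns about x as it rolls. Of the two rollers one is round (27 mm), the other oval (27 x 30.5 mm): a board rolled on it rises and sinks 3.5 mm twice a turn
- roller_b: the other roller: same length, height, material and origin, in the other lane; either one may be the oval one, in either lane; rolled by hand, only the oval one rocks
- board: loose wooden hand board, 160 g: flat base 70 (its x) x 140 (its y) x 10 mm; over its middle, on two steel pins, a sprung handle bar 60 (x) x 18 (y) x 40 mm, 26 to 66 mm above the underside, gripped with the fingers closing along y. Pressed down, it sinks against a spring: 1 N to start, then 2.5 N per mm, stop at 10 mm. Origin centre of underside; starts on the desk left or right of the slab
- board_grip (a point): middle of the unpressed handle bar, 46 mm above the board's underside: where to grip. Moved along its y on a roller, the board rolls it half as far as it moves itself, so the line of contact travels along the board's 140 mm
- tray: fixed open plywood tray, outside 140 (its x) x 130 (its y) x 30 mm high, walls and floor 5 mm thick; origin at the centre of its underside on the desk; on the other side of the slab from the board
- candle: candle jar, 60 mm diameter, 65 mm high, origin at the centre of its underside; leave alone
- pillar: pillar candle, 60 mm diameter, 90 mm high, origin at the centre of its underside; leave alone
- mug: white mug, 76 mm diameter, 85 mm high, origin at the centre of its underside; leave alone
There are look-alikes about, which are no part of the job. What is shaped like the roller_a but pink or red is not meant.

How it is judged:
By the outcome, as a careful person would: the job done as asked, in the order asked, and still so for the second after the job is handed in, with the robot touching nothing.
It also fails if it takes over 72 s, if anything falls off the work surface, if the arm or the gripper's body presses on something with over 40 N, if the wrist force passes 120 N, or if a joint passes its speed limit or range.

ROBOT

A 7-joint arm with a two-finger parallel gripper is mounted at the origin on the work surface. World frame = base frame: x ahead of the robot, y to its left, z up, the work surface at z = 0. Lengths are in mm, angles in degrees, forces in N, time in s.
With the tool pointing down it reaches from about 350 to 900 mm from the base axis. Payload 7.2 kg.
Tool frame: the origin (TCP) lies midway between the tips of the shut fingers; the grasp point (between the pads) lies behind it (hold_point_z is the z of the grasp point in the tool frame, in mm); z points along the fingers, x is the direction in which the jaws open and shut, and the axes are right-handed (so a half turn about z gives the same grasp; the last joint's range is limited). The gripper opens to 85 mm and grips with 20 to 120 N. Pads are 22 mm wide; open, the fingers measure 114 mm over their backs; the gripper's body (76 mm by 85 mm) begins 54 mm behind the grasp point. The pads swing forward as they close: fully open they stand 13 mm farther back than shut.
Start: joints at [-68.251, 23.554, -0.728, 91.456, 0.321, 64.991, -4.71], TCP at [270.624, 563.375, 231.297] pointing down, gripper open.
Joint ranges: [-169.25, 169.25], [-16.82, 113.86], [-84.01, 82.57], [7.8, 145.47], [-59.2, 239.2], [7.22, 106.19], [-163.78, 163.78]. Speed limits (degrees/s): [136.94, 136.94, 172.46, 172.46, 180, 180, 180].

INTERFACE

Orientations are given as a 3x3 rotation matrix whose columns are the frame's x, y, z axes.
In Python, from cell import read_state, get_image, get_calibration, job_done, boxes_of, hold_point_z gives the robot as it stands. The module is installed in compiled form; this text tells all that it offers.
- The arm moves only by the tool jog_arm, never from a script. Its argument "increments" is one flat list of numbers, 7 for each row, row after row: the turn, a rotation vector about the tool's x, y, z in rad, then the shift along the tool's x, y, z in mm, then the closure in counts, from 0 (fully open) to 255 (shut). A call has 1 to 10 rows; each row shifts and turns the pose as measured when the row begins, along the tool's axes as they then stand; what a row does not reach is not made up. A row lasts 1/12 s, in which the tool goes at most 41.7 mm and 7.16 degrees, less where a joint would pass 70% of its speed; a pose out of reach is approached as far as the arm can. A call with a gripper value outside its range is refused whole. The fingers move at their own pace and stop on an object; the grip force is fixed at half the most. Time passes only in rows, so rows that do not move let the fingers close. It gives the time, the measured TCP pose, the force and the opening at its end, in the units of the state.
- read_state(): the state, without advancing time (a new reading comes with each control period).
- get_image(name): name is "scene" or "top"; returns the picture (384x512x3 uint8, red, green, blue); there is no depth.
- get_calibration(name): a dict with "camera_matrix" (3x3 intrinsics, pixels), "xyz" and "orientation" of the camera in the world. Camera axes: x right, y up, looking along -z (the intrinsics and any distortion apply to the point x, -y, -z); pixel columns grow to the right and rows downward; lengths in mm; the calibration is good to about 2 mm. A picture is of the moment at which its call begins. get_calibration takes no time and is no camera call.
- job_done(): hands the job in, once; it reports no verdict.
Trained networks look in the newest picture that a camera, given by its name, has taken for a name from the list of things; names that differ only in an ending like _2 or _b are one class to them, and where a whole thing is asked for, a point or a joint stands for the part that bears it (a point fixed in the world has none). Each returns a list of dicts, best first, with "p" (0 to 1); they miss things now and then, are a little off and sometimes report something else, mostly with a low value. They report only what shows in the picture. A call takes as long as a camera call. They do not tell look-alikes from the thing itself.
- boxes_of(camera, name): "box" ([left, top, width, height] in pixels, round what is visible of it).
The state is a dict: "clock": time; "joints": joint angles; "joint_velocities": joint speeds; "tau": joint torques, N m; "ee_pos": TCP position; "ee_rot": TCP orientation; "contact_force": force on the tool from outside, world axes, zero at the start; "moment": the same for the moment, N m; "finger_gap": finger opening in mm.
Only numpy, scipy, OpenCV 4.12 (cv2) and the standard library are available. Lean on these libraries where they do the work, as an engineer would, in place of code of your own. Each camera call takes 0.05 s, during which the arm holds its last target. There are 200 camera calls.

## Working session

There is one attempt and no reset: what is moved stays moved. The work goes in short steps, Python scripts to look and compute and a tool call to move; the robot and the scene stay as the last step left them, time stands still between calls to the robot, and variables do not carry over. Pictures are saved under pics/ and viewed, about 8 in all and at most 12, crops included, and the job is handed in when it is done.

Besides the shell and the picture viewer there is one more tool, called as name(argument=value, ...), one argument or row to a line, values as JSON. jog_arm: Moves the arm, as the interface text tells. Its arguments: {"type":"object","properties":{"increments":{"type":"array","items":{"type":"number"}}},"required":["increments"]}

```bash
mkdir -p pics; cat > h.py <<'E'
import numpy as np, cv2
from cell import *
def snap(c,fn):
    im=get_image(c); cv2.imwrite('pics/'+fn,im[:,:,::-1]); return im
def ray(c,u,v):
    k=get_calibration(c); K=np.array(k['camera_matrix']);R=np.array(k['orientation']);o=np.array(k['xyz'])
    d=np.linalg.inv(K)@[u,v,1]; return o,R@(d*[1,-1,-1])
def px(c,u,v,z):
    o,d=ray(c,u,v); return (o+d*(z-o[2])/d[2]).round(1)
def proj(c,p):
    k=get_calibration(c); K=np.array(k['camera_matrix']);R=np.array(k['orientation']);o=np.array(k['xyz'])
    q=K@((R.T@(np.array(p)-o))*[1,-1,-1]); return (q[:2]/q[2]).round(1)
E
python3 - <<'E'
from h import *
a=snap('scene','s0.png');b=snap('top','t0.png')
cv2.imwrite('pics/top2.png',cv2.resize(b[:,:,::-1],(800,600),interpolation=cv2.INTER_CUBIC))
for c in('top','scene'):
    k=get_calibration(c);print(c,k)
    for n in('slab','roller_a','board','board_grip','tray','candle','pillar','mug'):
        print(n,[(round(d['p'],2),np.round(d['box'],0).tolist()) for d in boxes_of(c,n)][:5])
s=read_state();print(s['clock'],s['ee_pos'],s['ee_rot'],s['contact_force'],s['finger_gap'],hold_point_z)
E
```

```text
top {'camera_matrix': array([[373.59318113,   0.        , 262.81421681],
       [  0.        , 373.59318113, 197.52273918],
       [  0.        ,   0.        ,   1.        ]]), 'xyz': array([ 418.46150355,   -8.59864404, 1018.2771656 ]), 'orientation': array([[ 0.01033288,  0.99549601, -0.09423863],
       [-0.9999055 ,  0.01114108,  0.00805399],
       [ 0.00906763,  0.0941465 ,  0.99551706]])}
slab [(0.6, [200.0, 150.0, 116.0, 97.0])]
roller_a [(0.81, [142.0, 141.0, 21.0, 23.0]), (0.75, [323.0, 255.0, 30.0, 24.0]), (0.74, [234.0, 207.0, 14.0, 29.0]), (0.66, [169.0, 261.0, 26.0, 32.0]), (0.54, [237.0, 162.0, 7.0, 30.0])]
board [(0.56, [360.0, 196.0, 51.0, 31.0])]
board_grip [(0.82, [354.0, 196.0, 56.0, 32.0])]
tray [(0.73, [113.0, 183.0, 53.0, 57.0])]
candle [(0.74, [214.0, 100.0, 24.0, 28.0])]
pillar [(0.85, [290.0, 92.0, 26.0, 27.0])]
mug [(0.9, [94.0, 278.0, 41.0, 40.0])]
scene {'camera_matrix': array([[349.23976999,   0.        , 257.21942566],
       [  0.        , 349.23976999, 192.63071496],
       [  0.        ,   0.        ,   1.        ]]), 'xyz': array([1242.95982772,  35
[... 328 characters left out ...]
 170.0, 22.0, 17.0]), (0.56, [327.0, 246.0, 19.0, 26.0]), (0.48, [220.0, 146.0, 20.0, 12.0])]
board [(0.9, [154.0, 152.0, 42.0, 23.0])]
board_grip [(0.9, [155.0, 151.0, 46.0, 28.0])]
tray [(0.9, [340.0, 199.0, 46.0, 49.0])]
candle [(0.96, [241.0, 245.0, 21.0, 28.0])]
pillar [(0.94, [172.0, 218.0, 21.0, 35.0]), (0.57, [202.0, 166.0, 117.0, 83.0]), (0.19, [152.0, 150.0, 45.0, 26.0])]
mug [(0.78, [375.0, 160.0, 33.0, 36.0])]
0.9 [270.5956916  563.38620237 231.31210879] [[ 4.32965455e-01  9.01410514e-01 -6.15025873e-06]
 [ 9.01410512e-01 -4.32965454e-01  6.05002703e-05]
 [ 5.18727302e-05 -3.17384349e-05 -9.99999998e-01]] [-0.59240247  0.38611579 -0.04964617] 85.37966594091466 -18.700000000000003
```

View pics/top2.png

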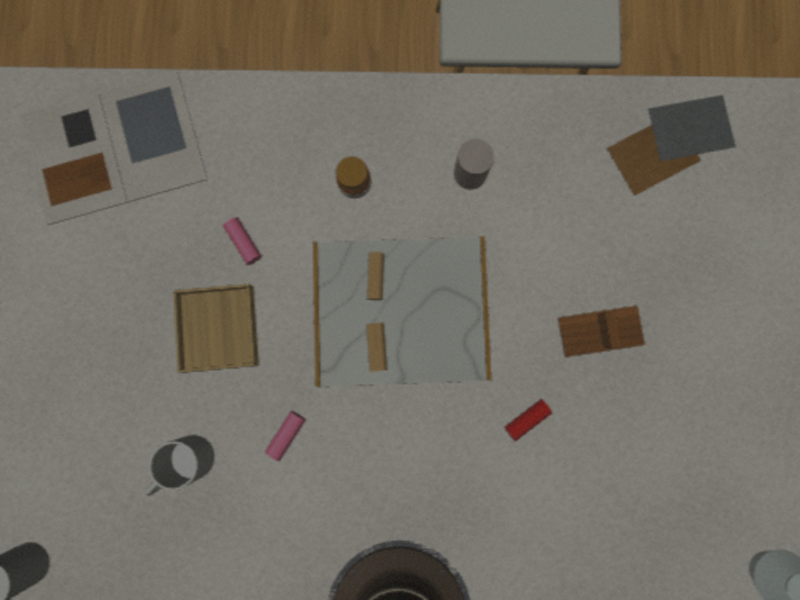

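View pics/s0.png

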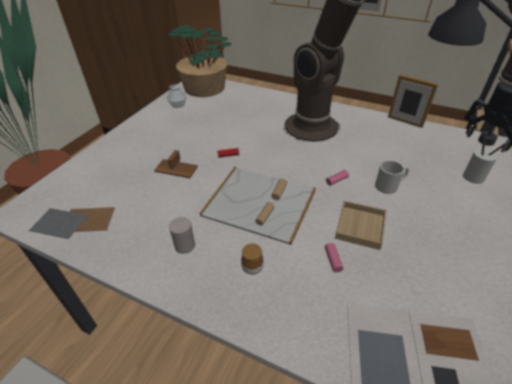

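Top view (800 px version): slab is centred at (402,311). The beech rollers on it are at (375,276) and (376,347). The board is at (601,331) with its dark handle, and the tray at (216,328). The candle is at (352,177), pillar at (475,163) and mug at (180,465). Pink and red look-alikes are at (241,241), (285,436) and (528,420), all off the slab, so I reject them. The rollers are the two beech ones on the slab.

```bash
python3 - <<'E'
from h import *
im=cv2.imread('pics/t0.png'); hsv=cv2.cvtColor(im,cv2.COLOR_BGR2HSV)
def seg(name,x0,y0,x1,y1,z,smin=70):
    m=np.zeros(im.shape[:2],np.uint8); m[y0:y1,x0:x1]=((hsv[y0:y1,x0:x1,1]>smin)&(hsv[y0:y1,x0:x1,0]<30))*255
    n,l,st,ce=cv2.connectedComponentsWithStats(m); i=1+np.argmax(st[1:,4])
    r=cv2.minAreaRect(np.argwhere(l==i)[:,::-1].astype(np.float32))
    pts=np.array([px('top',u,v,z) for u,v in cv2.boxPoints(r)])
    c=px('top',*ce[i],z); print(name,st[i],'centroid',c,'rectc',pts.mean(0).round(1),'sides',[np.linalg.norm(pts[i]-pts[i-1]).round(1) for i in(1,2)],'ang',[np.degrees(np.arctan2(*(pts[i]-pts[i-1])[[1,0]])).round(1) for i in(1,2)])
seg('rol1',228,155,255,197,25); seg('rol2',228,200,255,242,25)
seg('board',350,185,420,235,10)
seg('tray',105,175,170,245,30,45)
seg('barL',195,148,206,250,18,60); seg('barR',304,148,318,250,18,60)
for n,u,v,z in(('candle',352,177,65),('pillar',475,160,90),('mug',175,465,85)): print(n,px('top',u/1.5625,v/1.5625,z))
crops=[cv2.resize(im[y:y+50,x:x+70],None,fx=8,fy=8,interpolation=cv2.INTER_CUBIC) for x,y in((350,187),)]
c2=cv2.resize(im[145:252,190:325],None,fx=4,fy=4,interpolation=cv2.INTER_CUBIC)
cv2.imwrite('pics/c1.png',c2[:, :]); cv2.imwrite('pics/c2.png',crops[0])
E
```

```text
rol1 [235 161  11  31 279] centroid [569.6  45.4  25. ] rectc [570.   45.3  25. ] sides [np.float64(81.7), np.float64(24.6)] ang [np.float64(-1.5), np.float64(-91.9)]
rol2 [235 207  12  30 316] centroid [448.1  41.7  25. ] rectc [448.   41.7  25. ] sides [np.float64(28.0), np.float64(78.5)] ang [np.float64(-85.5), np.float64(-175.4)]
board [ 358  196   54   32 1311] centroid [ 479.5 -347.    10. ] rectc [ 479.6 -347.2   10. ] sides [np.float64(141.0), np.float64(69.6)] ang [np.float64(-80.7), np.float64(-172.7)]
tray [ 111  182   55   57 2758] centroid [476.2 314.2  30. ] rectc [476.7 314.4  30. ] sides [np.float64(138.9), np.float64(142.2)] ang [np.float64(-85.2), np.float64(-173.9)]
barL [200 155   5  93 310] centroid [503.9 146.3  18. ] rectc [503.4 146.2  18. ] sides [np.float64(9.2), np.float64(247.9)] ang [np.float64(-88.1), np.float64(-177.4)]
barR [307 151   8  93 283] centroid [ 515.8 -144.8   18. ] rectc [ 517.4 -144.9   18. ] sides [np.float64(8.6), np.float64(249.1)] ang [np.float64(-86.7), np.float64(-177.4)]
candle [729.   84.2  65. ]
pillar [ 752.1 -119.    90. ]
mug [257.6 349.1  85. ]
```

View pics/c2.png

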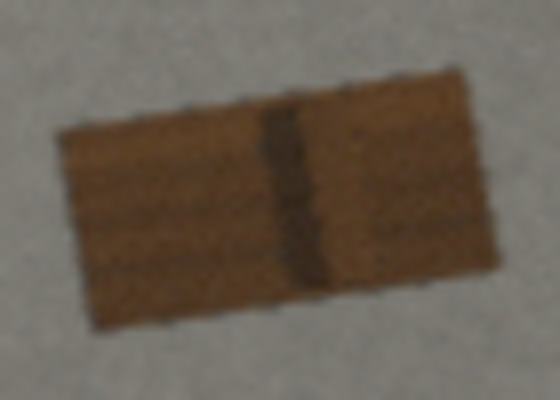

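View pics/c1.png

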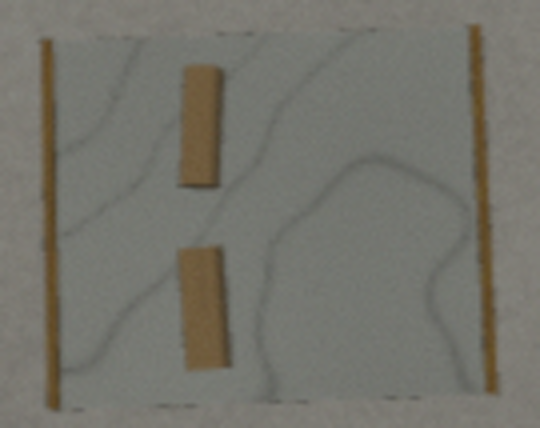

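The crops confirm the board, with its dark handle at the middle, and two plain beech rollers on the slab. I'm moving to the board first, turning the tool by about -34°.

jog_arm(
  increments=[0, 0, -0.119, -31.3, 25, 0, 0, 0, 0, -0.119, -34, 21.1, 0, 0, 0, 0, -0.119, -36.3, 16.9, 0, 0, 0, 0, -0.119, -38, 12.5, 0, 0, 0, 0, -0.119, -39.2, 7.9, 0, 0, 0, 0, 0, -39.9, 3.2, 0, 0, 0, 0, 0, -39.9, 3.2, 0, 0, 0, 0, 0, -39.9, 3.2, 0, 0, 0, 0, 0, -39.9, 3.2, 0, 0, 0, 0, 0, -39.9, 3.2, 0, 0],
)

```text
clock: 1.73
ee_pos: [364.2, 169.7, 228.6]
ee_rot: [[-0.182, 0.983, 0.0], [0.983, 0.182, 0.006], [0.006, 0.001, -1.0]]
contact_force: [1.5, -0.8, 0.8]
finger_gap: 85.6
```

jog_arm(
  increments=[0, 0, 0.037, -40.4, 2.0, 0, 0, 0, 0, 0, -40.5, 3, 0, 0, 0, 0, 0, -40.5, 3, 0, 0, 0, 0, 0, -40.5, 3, 0, 0, 0, 0, 0, -40.5, 3, 6, 0, 0, 0, 0, -40.5, 3, 8, 0, 0, 0, 0, -40.5, 3, 8, 0, 0, 0, 0, -40.5, 3, 8, 0, 0, 0, 0, -40.5, 3, 8, 0, 0, 0, 0, -40.5, 3, 8, 0],
)

```text
clock: 2.57
ee_pos: [453.4, -233.6, 186.3]
ee_rot: [[-0.145, 0.989, 0.018], [0.989, 0.145, 0.009], [0.007, 0.019, -1.0]]
contact_force: [1.1, 0.3, 1.0]
finger_gap: 85.2
```

jog_arm(
  increments=[0, 0, 0, -38.8, 3.1, 0, 0, 0, 0, 0, -38.8, 3.1, 5, 0, 0, 0, 0, -36, 3, 10, 0, 0.015, -0.005, 0, -3, 0, 10, 0, 0, 0, 0, 0, 0, 25, 0, 0, 0, 0, 0, 0, 25, 0, 0, 0, 0, 0, 0, 10, 0],
)

```text
clock: 3.15
ee_pos: [480.9, -367.5, 98.6]
ee_rot: [[-0.135, 0.991, 0.008], [0.991, 0.135, -0.008], [-0.009, 0.007, -1.0]]
contact_force: [0.0, 0.2, -0.1]
finger_gap: 85.1
```

jog_arm(
  increments=[0, 0, 0, 20, 0, 0, 0, 0, 0, 0, 0, 0, 0, 0],
)

```text
clock: 3.32
ee_pos: [476.4, -346.9, 95.3]
ee_rot: [[-0.134, 0.991, 0.003], [0.991, 0.134, -0.006], [-0.007, 0.002, -1.0]]
contact_force: [1.3, 1.5, -0.9]
finger_gap: 85.5
```

```bash
python3 - <<'E'
from h import *
s=read_state();print(s['clock'],s['ee_pos'],s['ee_rot'].round(4),s['contact_force'])
b=snap('scene','s1.png');cv2.imwrite('pics/s1c.png',cv2.resize(b[90:210,100:260,::-1],(800,600),interpolation=cv2.INTER_CUBIC))
E
```

```text
3.3167 [ 476.42557531 -346.87962463   95.25756404] [[-0.1336  0.991   0.0033]
 [ 0.991   0.1336 -0.0062]
 [-0.0066  0.0024 -1.    ]] [ 1.27163616  1.5051649  -0.88671722]
```

View pics/s1c.png

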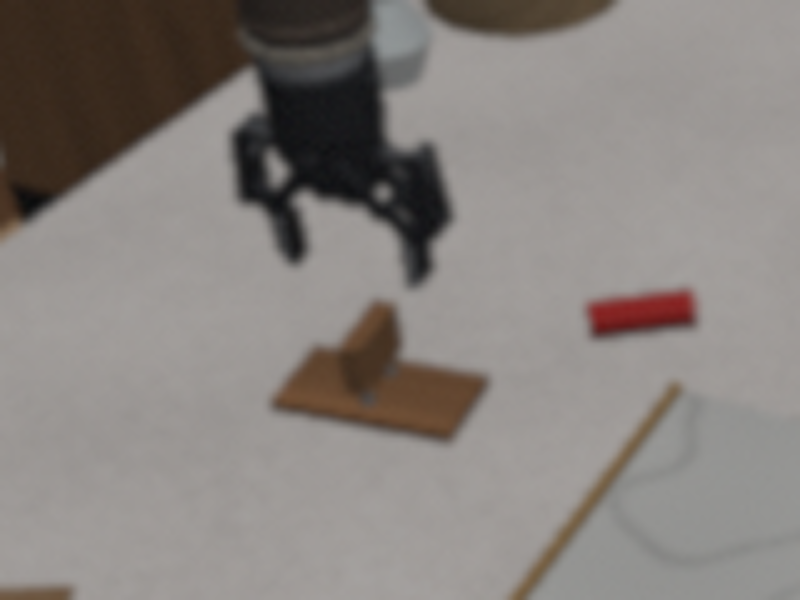

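jog_arm(
  increments=[0.002, 0.006, -0.012, -1, 3, 22, 0, 0, 0, 0, 0, 0, 25, 0, 0, 0, 0, 0, 0, 18, 0, 0, 0, 0, 0, 0, 2, 0],
)

```text
clock: 3.7
ee_pos: [484.2, -351.9, 32.0]
ee_rot: [[-0.148, 0.989, 0.01], [0.989, 0.148, -0.007], [-0.008, 0.009, -1.0]]
contact_force: [-0.2, 1.5, 0.2]
finger_gap: 85.4
```

jog_arm(
  increments=[0.008, 0.008, 0, 4.5, -4, 4.5, 0, 0, 0, 0, 0, 0, 0, 0],
)

```text
clock: 3.87
ee_pos: [479.7, -348.2, 28.0]
ee_rot: [[-0.148, 0.989, 0.0], [0.989, 0.148, 0.0], [-0.0, 0.0, -1.0]]
contact_force: [0.1, 0.1, -0.5]
finger_gap: 85.5
```

jog_arm(
  increments=[0, 0, 0, 0, 0, 0, 255, 0, 0, 0, 0, 0, 0, 255, 0, 0, 0, 0, 0, 0, 255, 0, 0, 0, 0, 0, 0, 255, 0, 0, 0, 0, 0, 0, 255, 0, 0, 0, 0, 0, 0, 255],
)

```text
clock: 4.37
ee_pos: [482.0, -349.8, 33.1]
ee_rot: [[-0.148, 0.989, 0.007], [0.989, 0.148, -0.003], [-0.004, 0.006, -1.0]]
contact_force: [-0.6, 0.5, 0.3]
finger_gap: 17.2
```

jog_arm(
  increments=[0, 0, 0, 0, 0, 0, 255, 0, 0, 0, 0, 0, 0, 255, 0, 0, 0, 0, 0, 0, 255],
)

```text
clock: 4.62
ee_pos: [482.0, -349.8, 33.2]
ee_rot: [[-0.148, 0.989, 0.007], [0.989, 0.148, -0.003], [-0.004, 0.006, -1.0]]
contact_force: [0.9, -0.6, -0.2]
finger_gap: 16.9
```

```bash
python3 - <<'E'
from h import *
for i in range(4):
    get_image('scene')
    s=read_state();print(s['clock'],s['ee_pos'].round(2),s['ee_rot'][:,2].round(4),s['contact_force'].round(2),np.array(s['joint_velocities']).round(2))
E
```

```text
4.6667 [ 482.02 -349.76   33.22] [ 0.0068 -0.0031 -1.    ] [-0.19  0.17 -1.13] [-0.05 -0.04  0.04 -0.07  0.04  0.03 -0.03]
4.7167 [ 481.98 -349.78   33.21] [ 0.0067 -0.0031 -1.    ] [ 0.32  0.2  -1.24] [-0.07 -0.    0.01 -0.07 -0.08 -0.01 -0.  ]
4.7667 [ 482.   -349.78   33.22] [ 0.0067 -0.0031 -1.    ] [ 1.35 -0.03 -1.51] [-0.    0.04  0.    0.   -0.   -0.01  0.01]
4.8167 [ 482.07 -349.76   33.25] [ 0.0068 -0.0031 -1.    ] [ 0.2  -0.73 -1.05] [-0.   -0.02  0.08  0.04 -0.01 -0.02 -0.07]
```

jog_arm(
  increments=[0, 0, 0.03, 0, 0, -15, 255, 0, 0, 0.06, 0, 0, -30, 255, 0, 0, 0.06, 10, 2, -30, 255, 0, 0, 0.03, 25, 4, -15, 255, 0, 0, 0, 38, 6.5, 0, 255, 0, 0, 0, 38, 6.5, 0, 255, 0, 0, 0, 38, 6.5, 0, 255, 0, 0, 0, 38, 6.5, 0, 255, 0, 0, 0, 38, 6.5, 0, 255, 0, 0, 0, 38, 6.5, 0, 255],
)

```text
clock: 5.65
ee_pos: [533.8, -90.7, 126.0]
ee_rot: [[0.061, 0.998, 0.006], [0.998, -0.061, -0.008], [-0.007, 0.006, -1.0]]
contact_force: [0.4, -0.1, -2.4]
finger_gap: 17.2
```

jog_arm(
  increments=[0, 0, -0.015, 36, 6.5, 0, 255, 0, 0, -0.015, 36, 6.5, 0, 255, 0, 0, 0, 36, 6.5, 0, 255, 0, 0, 0, 30, 5, 0, 255, 0, 0, 0, 15, 3, 0, 255, 0, 0, 0, 8, 2, 0, 255, 0, 0, 0, 0, 0, 0, 255, 0, 0, 0, 0, 0, 0, 255],
)

```text
clock: 6.32
ee_pos: [569.7, 89.4, 123.9]
ee_rot: [[0.015, 1.0, 0.005], [1.0, -0.015, -0.004], [-0.004, 0.005, -1.0]]
contact_force: [-1.1, 0.4, -1.9]
finger_gap: 16.9
```

```bash
cat >> h.py <<'E'
def avg(n=6):
    F=[];M=[]
    for i in range(n):
        get_image('top'); s=read_state(); F.append(s['contact_force']);M.append(s['moment'])
    print('t',round(s['clock'],2),'pos',s['ee_pos'].round(1),'theta',np.degrees(np.arctan2(s['ee_rot'][1,0],s['ee_rot'][0,0])).round(2),'z',s['ee_rot'][:,2].round(4),'F',np.mean(F,0).round(2),'sd',np.std(F,0).round(2),'M',np.mean(M,0).round(3),'gap',s['finger_gap'])
    z=s['ee_rot'][:,2]; w=np.array([-z[1],z[0],0])
    print('level rotvec tool',(s['ee_rot'].T@w).round(4))
E
python3 - <<'E'
from h import *
avg()
E
```

```text
t 6.62 pos [570.   88.3 124.3] theta 89.0 z [ 0.0052 -0.0036 -1.    ] F [-0.06 -0.25 -1.67] sd [0.63 0.74 0.46] M [-0.011  0.003 -0.013] gap 17.58325746480251
level rotvec tool [ 0.0053  0.0035 -0.    ]
```

jog_arm(
  increments=[0, 0, 0.012, 0, 1, 12, 255, 0, 0, 0, 0, 0, 15, 255, 0, 0, 0, 0, 0, 10, 255, 0, 0, 0, 0, 0, 5, 255, 0, 0, 0, 0, 0, 2, 255, 0, 0, 0, 0, 0, 0, 255],
)

```text
clock: 7.12
ee_pos: [571.4, 84.6, 76.5]
ee_rot: [[0.037, 0.999, 0.006], [0.999, -0.037, -0.004], [-0.004, 0.006, -1.0]]
contact_force: [0.3, 0.7, -1.4]
finger_gap: 17.2
```

```bash
python3 - <<'E'
from h import *
avg(3)
E
```

```text
t 7.27 pos [572.1  85.   77.6] theta 87.89 z [ 0.0072 -0.0035 -1.    ] F [ 0.23 -0.23 -1.05] sd [0.32 0.33 0.78] M [ 0.032 -0.016 -0.01 ] gap 17.220810000521656
level rotvec tool [ 0.0074  0.0033 -0.    ]
```

jog_arm(
  increments=[0, 0, 0, 0, 0, 3, 255, 0, 0, 0, 0, 0, 2, 255, 0, 0, 0, 0, 0, 0.5, 255, 0, 0, 0, 0, 0, 0, 255],
)

```text
clock: 7.6
ee_pos: [573.3, 85.5, 73.1]
ee_rot: [[0.036, 0.999, 0.01], [0.999, -0.036, -0.002], [-0.002, 0.01, -1.0]]
contact_force: [0.8, 0.8, -1.0]
finger_gap: 17.3
```

```bash
python3 - <<'E'
from h import *
avg(3)
E
```

```text
t 7.75 pos [573.3  85.5  73.2] theta 87.92 z [ 0.0101 -0.0024 -0.9999] F [ 0.45  0.34 -1.63] sd [0.52 0.82 0.34] M [ 0.005  0.026 -0.008] gap 16.953535663068564
level rotvec tool [0.0102 0.002  0.    ]
```

jog_arm(
  increments=[0.003, 0, 0, 0, -2, 1.2, 255, 0, 0, 0, 0, 0, 0.5, 255, 0, 0, 0, 0, 0, 0, 255],
)

```text
clock: 8.0
ee_pos: [571.5, 85.6, 71.9]
ee_rot: [[0.036, 0.999, 0.008], [0.999, -0.036, -0.002], [-0.002, 0.008, -1.0]]
contact_force: [-0.6, -0.5, -0.1]
finger_gap: 17.3
```

```bash
python3 - <<'E'
from h import *
avg(3)
E
```

```text
t 8.15 pos [571.5  85.6  72. ] theta 87.92 z [ 0.0077 -0.002  -1.    ] F [-0.56  0.37  0.33] sd [0.22 0.48 0.61] M [-0.087  0.246 -0.006] gap 17.38571427460381
level rotvec tool [ 0.0078  0.0017 -0.    ]
```

jog_arm(
  increments=[0, 0, 0, 0, 0, 0.5, 255, 0, 0, 0, -8, 0, 0, 255, 0, 0, 0, -8, 0, 0, 255, 0, 0, 0, 0, 0, 0, 255],
)

```text
clock: 8.48
ee_pos: [571.1, 68.4, 71.8]
ee_rot: [[0.035, 0.999, 0.008], [0.999, -0.035, -0.002], [-0.002, 0.008, -1.0]]
contact_force: [-1.0, -0.1, 0.5]
finger_gap: 17.4
```

```bash
python3 - <<'E'
from h import *
avg(3)
E
```

```text
t 8.63 pos [571.1  70.4  71.7] theta 88.04 z [ 8.1e-03 -9.0e-04 -1.0e+00] F [-1.19  0.27  1.15] sd [0.38 0.15 0.41] M [-0.085  0.192 -0.042] gap 17.555008373690058
level rotvec tool [ 0.0081  0.0006 -0.    ]
```

jog_arm(
  increments=[0, 0, 0, -8, 0, 0.3, 255, 0, 0, 0, -8, 0, 0, 255, 0, 0, 0, -8, 0, 0, 255, 0, 0, 0, 0, 0, 0, 255],
)

```text
clock: 8.97
ee_pos: [570.5, 44.7, 71.6]
ee_rot: [[0.033, 0.999, 0.009], [0.999, -0.033, -0.001], [-0.0, 0.009, -1.0]]
contact_force: [-1.5, -0.9, 0.8]
finger_gap: 17.0
```

```bash
python3 - <<'E'
from h import *
avg(3)
E
```

```text
t 9.12 pos [570.6  47.2  71.4] theta 88.21 z [ 8.5e-03  6.0e-04 -1.0e+00] F [-0.39  0.1   1.69] sd [0.45 0.33 0.17] M [-0.097  0.242 -0.011] gap 17.273496631084235
level rotvec tool [ 0.0084 -0.0009  0.    ]
```

jog_arm(
  increments=[0, 0, 0, -10, 0, 0, 255, 0, 0, 0, -10, 0, 0, 255, 0, 0, 0, -10, 0, 0, 255, 0, 0, 0, -10, 0, 0, 255, 0, 0, 0, 0, 0, 0, 255],
)

```text
clock: 9.53
ee_pos: [569.5, 4.2, 71.5]
ee_rot: [[0.029, 1.0, 0.009], [1.0, -0.029, 0.001], [0.001, 0.009, -1.0]]
contact_force: [-0.9, -0.8, 1.7]
finger_gap: 16.9
```

```bash
python3 - <<'E'
from h import *
avg(3)
print([(round(d['p'],2),px('top',d['box'][0]+d['box'][2]/2,d['box'][1]+d['box'][3]/2,25)) for d in boxes_of('top','roller_a')])
E
```

```text
t 9.68 pos [569.6   7.4  71.3] theta 88.47 z [ 0.0087  0.0024 -1.    ] F [-0.32  0.36  2.87] sd [0.63 0.75 0.44] M [-0.04   0.175 -0.011] gap 17.057946988876644
level rotvec tool [ 0.0087 -0.0027  0.    ]
[(0.93, array([ 326.1, -213.3,   25. ])), (0.71, array([626. , 284.3,  25. ]))]
```

jog_arm(
  increments=[0, -0.003, 0, -10, 0, -0.1, 255, 0, -0.003, 0, -10, 0, 0, 255, 0, 0, 0, -10, 0, 0, 255, 0, 0, 0, -10, 0, 0, 255, 0, 0, 0, 0, 0, 0, 255],
)

```text
clock: 10.15
ee_pos: [568.7, -34.1, 71.4]
ee_rot: [[0.022, 1.0, 0.009], [1.0, -0.022, -0.004], [-0.004, 0.009, -1.0]]
contact_force: [-0.5, -1.0, 2.0]
finger_gap: 17.4
```

```bash
python3 - <<'E'
from h import *
avg(3)
E
```

```text
t 10.3 pos [568.8 -31.1  71.2] theta 88.84 z [ 0.0083 -0.002  -1.    ] F [-0.1  -0.1   2.22] sd [0.37 0.49 0.59] M [ 0.067  0.161 -0.016] gap 16.932723304597786
level rotvec tool [ 0.0083  0.0018 -0.    ]
```

jog_arm(
  increments=[0, 0, 0, -10, 0, 0, 255, 0, 0, 0, -10, 0, 0, 255, 0, 0, 0, -10, 0, 0, 255, 0, 0, 0, -10, 0, 0, 255, 0, 0, 0, 0, 0, 0, 255],
)

```text
clock: 10.72
ee_pos: [568.0, -73.4, 71.2]
ee_rot: [[0.017, 1.0, 0.008], [1.0, -0.017, -0.001], [-0.001, 0.008, -1.0]]
contact_force: [-0.9, -0.7, 2.4]
finger_gap: 17.1
```

```bash
python3 - <<'E'
from h import *
avg(2)
E
```

```text
t 10.82 pos [568.1 -71.2  71. ] theta 89.08 z [ 7.7e-03 -1.0e-04 -1.0e+00] F [-1.07 -0.13  2.64] sd [0.01 0.46 0.35] M [ 0.155  0.164 -0.002] gap 17.194209884484167
level rotvec tool [ 0.0077 -0.0001  0.    ]
```

jog_arm(
  increments=[0, -0.003, 0, -10, 0, 0, 255, 0, 0, 0, -8, 0, 0, 255, 0, 0, 0, -4, 0, 0, 255, 0, 0, 0, 0, 0, 0, 255, 0, 0, 0, 0, 0, 0, 255],
)

```text
clock: 11.23
ee_pos: [567.7, -94.2, 70.9]
ee_rot: [[0.015, 1.0, 0.007], [1.0, -0.015, -0.002], [-0.002, 0.007, -1.0]]
contact_force: [-1.5, -0.3, 3.1]
finger_gap: 17.4
```

```bash
python3 - <<'E'
from h import *
avg(3)
E
```

```text
t 11.38 pos [567.7 -93.8  70.9] theta 89.19 z [ 0.0072 -0.0022 -1.    ] F [-0.53 -0.07  2.74] sd [0.36 0.46 0.2 ] M [0.203 0.176 0.004] gap 17.513202108556612
level rotvec tool [ 0.0072  0.0021 -0.    ]
```

jog_arm(
  increments=[0, 0, 0, 0, 0, -3, 255, 0, 0, 0, 0, 0, -15, 255, 0, 0, 0, 0, 0, -22, 255, 0, 0, -0.03, 15, -8, -15, 255, 0, 0, -0.03, 32, -18, 0, 255, 0, 0, -0.03, 36, -21, 0, 255, 0, 0, 0, 36, -21, 0, 255, 0, 0, 0, 34, -20, 0, 255, 0, 0, 0, 20, -12, 0, 255, 0, 0, 0, 8, -4, 0, 255],
)

```text
clock: 12.22
ee_pos: [448.3, 86.3, 124.1]
ee_rot: [[-0.079, 0.997, 0.005], [0.997, 0.079, -0.007], [-0.007, 0.004, -1.0]]
contact_force: [0.8, -0.1, -1.1]
finger_gap: 17.5
```

```bash
python3 - <<'E'
from h import *
avg(3)
print([(round(d['p'],2),px('top',d['box'][0]+d['box'][2]/2,d['box'][1]+d['box'][3]/2,25)) for d in boxes_of('top','roller_a')])
E
```

```text
t 12.37 pos [450.7  84.1 124.5] theta 94.44 z [ 0.0067 -0.0075 -0.9999] F [-0.23  0.46 -1.31] sd [1.11 0.84 0.33] M [ 0.054  0.061 -0.037] gap 16.795412141925077
level rotvec tool [0.0061 0.008  0.    ]
[(0.64, array([627.9, 279.7,  25. ])), (0.6, array([ 327.2, -213.7,   25. ])), (0.54, array([563.1, -49.9,  25. ])), (0.36, array([411.9,  37.1,  25. ]))]
```

jog_arm(
  increments=[0, 0.004, 0, 2, -4, 12, 255, 0, 0, 0, 0, 0, 15, 255, 0, 0, 0, 0, 0, 12, 255, 0, 0, 0, 0, 0, 6, 255, 0, 0, 0, 0, 0, 3, 255, 0, 0, 0, 0, 0, 1, 255, 0, 0, 0, 0, 0, 0, 255],
)

```text
clock: 13.0
ee_pos: [453.1, 77.6, 74.7]
ee_rot: [[-0.065, 0.998, 0.012], [0.998, 0.065, -0.007], [-0.007, 0.012, -1.0]]
contact_force: [0.4, 0.6, -1.6]
finger_gap: 17.0
```

```bash
python3 - <<'E'
from h import *
avg(2)
E
```

```text
t 13.1 pos [453.2  78.   75. ] theta 93.74 z [ 0.0129 -0.0061 -0.9999] F [-0.12 -0.35 -0.69] sd [0.16 0.45 0.46] M [ 0.019 -0.01   0.005] gap 17.10994014081462
level rotvec tool [0.0125 0.0069 0.    ]
```

jog_arm(
  increments=[0.006, 0.002, -0.01, 6, -6, 0.5, 255, 0, 0, 0, 0, 0, 0.5, 255, 0, 0, 0, 0, 0, 0.5, 255, 0, 0, 0, 0, 0, 0, 255],
)

```text
clock: 13.43
ee_pos: [446.9, 84.9, 74.6]
ee_rot: [[-0.077, 0.997, 0.008], [0.997, 0.077, -0.003], [-0.003, 0.008, -1.0]]
contact_force: [-0.2, 0.7, -1.7]
finger_gap: 17.2
```

```bash
python3 - <<'E'
from h import *
avg(2)
E
```

```text
t 13.53 pos [447.1  84.7  74.7] theta 94.39 z [ 0.0084 -0.003  -1.    ] F [-0.18 -0.57 -1.7 ] sd [0.52 0.35 0.71] M [ 0.005 -0.025  0.013] gap 17.285952681990192
level rotvec tool [ 0.0082  0.0036 -0.    ]
```

jog_arm(
  increments=[0.001, 0, 0, 0, 0, 1.2, 255, 0, 0, 0, 0, 0, 0.9, 255, 0, 0, 0, 0, 0, 0.5, 255, 0, 0, 0, 0, 0, 0, 255],
)

```text
clock: 13.87
ee_pos: [447.4, 84.7, 72.0]
ee_rot: [[-0.077, 0.997, 0.008], [0.997, 0.077, -0.003], [-0.004, 0.008, -1.0]]
contact_force: [0.2, 0.5, -1.3]
finger_gap: 17.4
```

```bash
python3 - <<'E'
from h import *
avg(3)
E
```

```text
t 14.02 pos [447.4  84.7  72.1] theta 94.39 z [ 0.008  -0.0029 -1.    ] F [ 0.01  0.08 -1.6 ] sd [0.09 0.34 0.13] M [ 0.034  0.039 -0.008] gap 17.309312617443748
level rotvec tool [0.0077 0.0035 0.    ]
```

jog_arm(
  increments=[0, 0, 0, 0, 0, 0.8, 255, 0, 0, 0, 0, 0, 0, 255, 0, 0, 0, 0, 0, 0, 255],
)

```text
clock: 14.27
ee_pos: [447.6, 84.8, 71.5]
ee_rot: [[-0.077, 0.997, 0.008], [0.997, 0.077, -0.003], [-0.003, 0.008, -1.0]]
contact_force: [-1.5, -0.1, 0.1]
finger_gap: 17.3
```

```bash
python3 - <<'E'
from h import *
avg(3)
E
```

```text
t 14.42 pos [447.5  84.8  71.5] theta 94.39 z [ 0.0081 -0.0026 -1.    ] F [-0.82  0.14  1.04] sd [0.34 0.38 0.27] M [-0.116  0.214  0.018] gap 17.032525177758597
level rotvec tool [0.0079 0.0032 0.    ]
```

jog_arm(
  increments=[0, 0, 0, -7, 0, 0, 255, 0, 0, 0, -7, 0, 0, 255, 0, 0, 0, 0, 0, 0, 255],
)

```text
clock: 14.67
ee_pos: [448.9, 70.1, 72.0]
ee_rot: [[-0.078, 0.997, 0.009], [0.997, 0.078, -0.002], [-0.003, 0.008, -1.0]]
contact_force: [-1.2, -0.2, 3.7]
finger_gap: 17.3
```

```bash
python3 - <<'E'
from h import *
avg(2)
E
```

```text
t 14.77 pos [448.8  71.   71.9] theta 94.46 z [ 0.0085 -0.0017 -1.    ] F [-1.55  0.22  4.95] sd [0.   0.29 0.07] M [-0.072  0.391 -0.059] gap 17.34819145883324
level rotvec tool [0.0083 0.0023 0.    ]
```

R2 is rocking: force is up about 4 N after a 7 mm roll. I'll keep going and let the hand rise with it.

jog_arm(
  increments=[0, 0, 0, -3, 0, -1.3, 255, 0, 0, 0, -7, 0, -0.7, 255, 0, 0, 0, -5, 0, 0, 255, 0, 0, 0, 0, 0, 0, 255],
)

```text
clock: 15.1
ee_pos: [450.2, 54.7, 74.1]
ee_rot: [[-0.078, 0.997, 0.009], [0.997, 0.078, -0.002], [-0.002, 0.009, -1.0]]
contact_force: [-1.0, -0.4, 2.9]
finger_gap: 17.3
```

```bash
python3 - <<'E'
from h import *
avg(2)
E
```

```text
t 15.2 pos [450.2  55.5  74.1] theta 94.5 z [ 0.0087 -0.0013 -1.    ] F [-0.76  0.87  2.83] sd [0.2  0.08 0.03] M [-0.109  0.222 -0.074] gap 17.108938763867126
level rotvec tool [ 0.0086  0.002  -0.    ]
```

jog_arm(
  increments=[0, 0, 0, -7, 0, 0.1, 255, 0, 0, 0, -7, 0, 0.3, 255, 0, 0, 0, 0, 0, 0, 255],
)

```text
clock: 15.45
ee_pos: [451.5, 40.7, 73.8]
ee_rot: [[-0.08, 0.997, 0.009], [0.997, 0.08, -0.001], [-0.002, 0.009, -1.0]]
contact_force: [-1.6, -0.8, 4.3]
finger_gap: 17.4
```

```bash
python3 - <<'E'
from h import *
avg(2)
E
```

```text
t 15.55 pos [451.4  41.6  73.8] theta 94.58 z [ 8.7e-03 -8.0e-04 -1.0e+00] F [-1.42  0.18  4.5 ] sd [0.43 0.12 0.25] M [-0.188  0.288 -0.057] gap 17.325654049260336
level rotvec tool [0.0086 0.0015 0.    ]
```

jog_arm(
  increments=[0, 0, 0, -7, 0, 0, 255, 0, 0, 0, -7, 0, 0, 255, 0, 0, 0, -7, 0, 0.8, 255, 0, 0, 0, 0, 0, 0, 255],
)

```text
clock: 15.88
ee_pos: [453.4, 18.9, 73.1]
ee_rot: [[-0.081, 0.997, 0.009], [0.997, 0.081, -0.001], [-0.002, 0.009, -1.0]]
contact_force: [-1.1, -0.6, 4.9]
finger_gap: 17.2
```

```bash
python3 - <<'E'
from h import *
avg(2)
E
```

```text
t 15.98 pos [453.3  20.1  73.1] theta 94.67 z [ 8.9e-03 -3.0e-04 -1.0e+00] F [-0.19 -0.22  5.3 ] sd [0.47 0.28 0.11] M [-0.231  0.255 -0.041] gap 17.480522323298615
level rotvec tool [ 0.0088  0.0011 -0.    ]
```

```bash
python3 - <<'E'
from h import *
b=snap('scene','s2.png');cv2.imwrite('pics/s2c.png',cv2.resize(b[130:255,190:330,::-1],(784,600)[::1],interpolation=cv2.INTER_CUBIC))
for y in(-20,-10,0,10,20,30,40): print(y,(proj('scene',[487-0,y,25])-[190,130])*[5.6,4.8])
E
```

```text
-20 [372.4  291.84]
-10 [388.08 296.16]
0 [403.76 300.  ]
10 [419.44 304.32]
20 [435.12 308.64]
30 [451.36 312.96]
40 [467.04 317.28]
```

View pics/s2c.png

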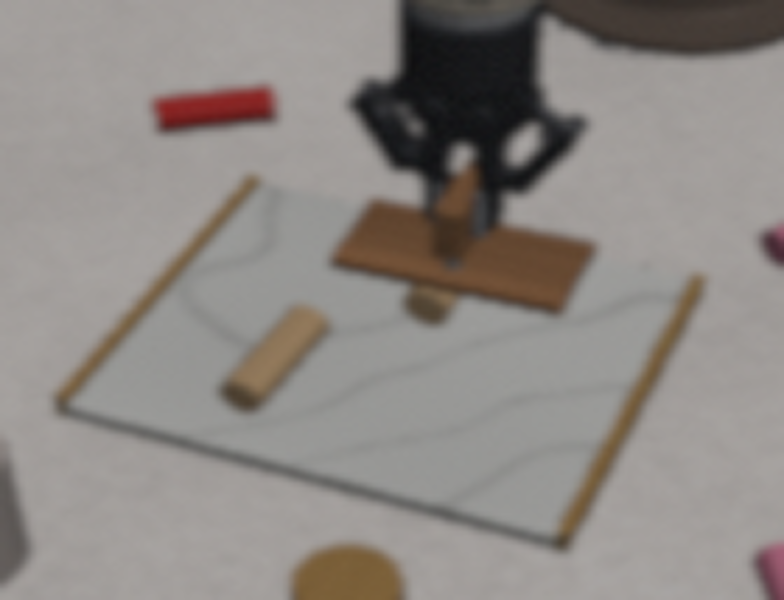

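Crop: the roller end is at (430,302), so y≈12. It has rolled about 29 mm under the board, and the true one is at (275,355). I'm continuing the roll.

jog_arm(
  increments=[0, 0, 0, -7, 0, 0, 255, 0, 0, 0, -7, 0, 0, 255, 0, 0, 0, 0, 0, 0, 255],
)

```text
clock: 16.28
ee_pos: [454.5, 6.1, 72.9]
ee_rot: [[-0.084, 0.996, 0.009], [0.996, 0.084, -0.0], [-0.001, 0.009, -1.0]]
contact_force: [-0.1, -0.1, 2.2]
finger_gap: 17.0
```

```bash
python3 - <<'E'
from h import *
avg(2)
E
```

```text
t 16.38 pos [454.4   7.   72.9] theta 94.82 z [ 8.5e-03  3.0e-04 -1.0e+00] F [-0.16 -0.17  2.61] sd [0.76 0.26 0.17] M [-0.18   0.11  -0.009] gap 17.250872742533204
level rotvec tool [ 0.0085  0.0004 -0.    ]
```

jog_arm(
  increments=[0.001, -0.003, 0, -7, 0, 0.5, 255, 0, 0, 0, -7, 0, 0.3, 255, 0, 0, 0, 0, 0, 0, 255],
)

```text
clock: 16.63
ee_pos: [455.8, -7.5, 71.8]
ee_rot: [[-0.086, 0.996, 0.008], [0.996, 0.086, -0.003], [-0.004, 0.007, -1.0]]
contact_force: [-0.4, -0.5, 1.7]
finger_gap: 17.3
```

```bash
python3 - <<'E'
from h import *
avg(2)
E
```

```text
t 16.73 pos [455.6  -6.5  71.8] theta 94.93 z [ 0.0074 -0.0024 -1.    ] F [ 0.11 -0.32  1.16] sd [0.18 0.54 0.78] M [0.04  0.04  0.009] gap 17.163771276560762
level rotvec tool [ 0.0071  0.003  -0.    ]
```

jog_arm(
  increments=[0, 0, 0, -7, 0, 0, 255, 0, 0, 0, -7, 0, -0.6, 255, 0, 0, 0, 0, 0, -0.4, 255],
)

```text
clock: 16.98
ee_pos: [457.0, -20.7, 72.9]
ee_rot: [[-0.087, 0.996, 0.007], [0.996, 0.087, -0.002], [-0.002, 0.007, -1.0]]
contact_force: [-1.0, 0.5, 1.0]
finger_gap: 17.5
```

```bash
python3 - <<'E'
from h import *
avg(2)
E
```

```text
t 17.08 pos [456.9 -19.8  72.9] theta 95.02 z [ 0.0071 -0.0013 -1.    ] F [-0.63  0.5   2.59] sd [0.1  0.56 0.12] M [ 0.136  0.103 -0.056] gap 17.467132068922457
level rotvec tool [ 0.007   0.0019 -0.    ]
```

jog_arm(
  increments=[0, 0, 0, -7, 0, -0.5, 255, 0, 0, 0, -7, 0, -0.4, 255, 0, 0, 0, 0, 0, 0, 255],
)

```text
clock: 17.33
ee_pos: [458.3, -34.5, 73.9]
ee_rot: [[-0.089, 0.996, 0.007], [0.996, 0.089, -0.001], [-0.002, 0.007, -1.0]]
contact_force: [0.9, 0.0, 3.0]
finger_gap: 17.3
```

```bash
python3 - <<'E'
from h import *
avg(2)
E
```

```text
t 17.43 pos [458.2 -33.5  73.8] theta 95.11 z [ 7.1e-03 -6.0e-04 -1.0e+00] F [-0.44  0.55  2.89] sd [0.   0.16 0.64] M [ 0.096  0.13  -0.018] gap 17.33585860633139
level rotvec tool [ 0.007   0.0012 -0.    ]
```

jog_arm(
  increments=[0, -0.002, 0, -7, 0, 0, 255, 0, 0, 0, -7, 0, 0, 255, 0, 0, 0, -7, 0, 0, 255, 0, 0, 0, 0, 0, 0, 255],
)

```text
clock: 17.77
ee_pos: [460.3, -56.0, 74.0]
ee_rot: [[-0.09, 0.996, 0.007], [0.996, 0.09, -0.003], [-0.003, 0.007, -1.0]]
contact_force: [-0.8, -1.0, 5.1]
finger_gap: 17.3
```

```bash
python3 - <<'E'
from h import *
avg(2)
E
```

```text
t 17.87 pos [460.2 -54.9  73.9] theta 95.2 z [ 0.007 -0.002 -1.   ] F [-0.85 -0.21  4.13] sd [0.23 0.45 0.05] M [ 0.068  0.141 -0.02 ] gap 17.269297542890946
level rotvec tool [ 0.0068  0.0027 -0.    ]
```

jog_arm(
  increments=[0, 0, 0, -7, 0, 0, 255, 0, 0, 0, -7, 0, 0.2, 255, 0, 0, 0, -7, 0, 0.6, 255, 0, 0, 0, 0, 0, 0, 255],
)

```text
clock: 18.2
ee_pos: [462.3, -77.5, 73.1]
ee_rot: [[-0.092, 0.996, 0.007], [0.996, 0.092, -0.002], [-0.003, 0.007, -1.0]]
contact_force: [-1.0, -1.0, 3.7]
finger_gap: 17.1
```

```bash
python3 - <<'E'
from h import *
avg(2)
E
```

```text
t 18.3 pos [462.2 -76.3  73. ] theta 95.29 z [ 0.0066 -0.0015 -1.    ] F [-0.05 -0.63  4.06] sd [0.6  0.16 0.42] M [ 0.009  0.113 -0.001] gap 17.186314304004455
level rotvec tool [ 0.0065  0.0021 -0.    ]
```

jog_arm(
  increments=[0, 0, 0, -7, 0, 0.3, 255, 0, 0, 0, -7, 0, 0.5, 255, 0, 0, 0, -4, 0, 0.3, 255, 0, 0, 0, 0, 0, 0, 255, 0, 0, 0, 0, 0, 0, 255],
)

```text
clock: 18.72
ee_pos: [464.0, -95.8, 71.5]
ee_rot: [[-0.093, 0.996, 0.006], [0.996, 0.093, -0.001], [-0.002, 0.006, -1.0]]
contact_force: [-0.3, -1.1, 1.1]
finger_gap: 17.5
```

```bash
python3 - <<'E'
from h import *
avg(3)
E
```

```text
t 18.87 pos [463.9 -95.4  71.6] theta 95.36 z [ 0.0063 -0.0013 -1.    ] F [-0.56 -0.86  2.32] sd [0.53 0.56 0.49] M [0.016 0.019 0.007] gap 17.494935523725836
level rotvec tool [0.0062 0.0019 0.    ]
```

R2 gave two clear rises and falls of about 3.5 mm over its full turn, so it's the rocker. R1 held steady. I'm lifting the board and taking it back to the right of the slab.

jog_arm(
  increments=[0, 0, 0, 0, 0, -3, 255, 0, 0, 0, 0, 0, -15, 255, 0, 0, 0, 0, 0, -20, 255, 0, 0, 0, -18, 0, -5, 255, 0, 0, 0, -36, -2, 0, 255, 0, 0, 0, -39, -2, 0, 255, 0, 0, 0, -39, -2, 0, 255, 0, 0, 0, -34, -2, 0, 255, 0, 0, 0, -20, 0, 0, 255, 0, 0, 0, -8, 0, 0, 255],
)

```text
clock: 19.7
ee_pos: [473.7, -287.8, 114.6]
ee_rot: [[-0.112, 0.994, -0.002], [0.994, 0.112, 0.002], [0.002, -0.002, -1.0]]
contact_force: [-0.2, -0.0, -1.3]
finger_gap: 17.4
```

jog_arm(
  increments=[0, 0, 0, 0, 0, 0, 255, 0, 0, 0, 0, 0, 0, 255],
)

```text
clock: 19.87
ee_pos: [472.6, -289.1, 114.0]
ee_rot: [[-0.108, 0.994, -0.004], [0.994, 0.108, 0.002], [0.002, -0.003, -1.0]]
contact_force: [-0.6, 1.3, -1.6]
finger_gap: 17.5
```

```bash
python3 - <<'E'
from h import *
avg(2)
E
```

```text
t 19.97 pos [ 472.9 -288.   114.1] theta 96.32 z [-0.0034  0.0025 -1.    ] F [-0.2  -0.22 -1.87] sd [0.33 0.31 0.31] M [ 0.011  0.018 -0.017] gap 17.053663553275964
level rotvec tool [-0.0031 -0.0028 -0.    ]
```

jog_arm(
  increments=[-0.005, -0.003, 0, 0, 0, 15, 255, -0.004, -0.004, 0, 0, 0, 22, 255, 0, 0, 0, 0, 0, 20, 255, 0, 0, 0, 0, 0, 11, 255, 0, 0, 0, 0, 0, 5, 255, 0, 0, 0, 0, 0, 2, 255, 0, 0, 0, 0, 0, 0, 255, 0, 0, 0, 0, 0, 0, 255],
)

```text
clock: 20.63
ee_pos: [477.3, -276.2, 38.2]
ee_rot: [[-0.125, 0.992, 0.01], [0.992, 0.125, 0.002], [0.0, 0.01, -1.0]]
contact_force: [-0.2, -0.8, -1.5]
finger_gap: 16.9
```

```bash
python3 - <<'E'
from h import *
avg(2)
E
```

```text
t 20.73 pos [ 477.5 -276.5   38.5] theta 97.16 z [ 0.0102  0.0012 -0.9999] F [ 0.48  0.2  -1.67] sd [0.5  0.33 0.46] M [-0.067 -0.007  0.002] gap 17.065222965236465
level rotvec tool [ 0.0103  0.     -0.    ]
```

jog_arm(
  increments=[0.004, -0.004, 0, 0, 0, 2, 255, 0, 0, 0, 0, 0, 2, 255, 0, 0, 0, 0, 0, 1.2, 255, 0, 0, 0, 0, 0, 0, 255, 0, 0, 0, 0, 0, 0, 255],
)

```text
clock: 21.15
ee_pos: [478.8, -277.6, 34.8]
ee_rot: [[-0.124, 0.992, 0.01], [0.992, 0.124, -0.005], [-0.006, 0.009, -1.0]]
contact_force: [0.9, -0.8, -1.8]
finger_gap: 17.3
```

```bash
python3 - <<'E'
from h import *
avg(2)
E
```

```text
t 21.25 pos [ 478.7 -277.6   34.8] theta 97.12 z [ 0.0098 -0.0052 -0.9999] F [ 0.17 -0.94 -1.53] sd [0.21 0.1  0.97] M [ 0.032  0.026 -0.02 ] gap 17.052547062200887
level rotvec tool [0.0091 0.0064 0.    ]
```

jog_arm(
  increments=[0.003, 0.002, 0, 0, 0, 1, 255, 0, 0, 0, 0, 0, 0.8, 255, 0, 0, 0, 0, 0, 0, 255, 0, 0, 0, 0, 0, 0, 255],
)

```text
clock: 21.58
ee_pos: [478.8, -277.8, 33.1]
ee_rot: [[-0.124, 0.992, 0.007], [0.992, 0.124, -0.003], [-0.004, 0.006, -1.0]]
contact_force: [0.4, 0.1, -0.1]
finger_gap: 17.0
```

```bash
python3 - <<'E'
from h import *
avg(2)
E
```

```text
t 21.68 pos [ 478.8 -277.8   33.1] theta 97.1 z [ 0.0066 -0.0034 -1.    ] F [0.52 0.36 0.83] sd [0.48 0.65 0.44] M [0.162 0.095 0.007] gap 17.00692989712447
level rotvec tool [0.0061 0.0042 0.    ]
```

jog_arm(
  increments=[0, 0, 0, 0, 0, 0, 0, 0, 0, 0, 0, 0, 0, 0, 0, 0, 0, 0, 0, 0, 0, 0, 0, 0, 0, 0, 0, 0, 0, 0, 0, 0, 0, -15, 0, 0, 0, 0, 0, 0, -30, 0, 0, 0, 0, 0, 0, -30, 0, 0, 0, 0, 0, 0, -20, 0],
)

```text
clock: 22.35
ee_pos: [475.2, -276.4, 126.7]
ee_rot: [[-0.123, 0.992, -0.002], [0.992, 0.123, -0.001], [-0.001, -0.003, -1.0]]
contact_force: [-0.2, -0.3, 0.2]
finger_gap: 85.4
```

```bash
python3 - <<'E'
from h import *
avg(1)
b=snap('top','t3.png');cv2.imwrite('pics/t3c.png',cv2.resize(b[130:280,90:440,::-1],(800,343),interpolation=cv2.INTER_CUBIC))
im=b[:,:,::-1].copy(); hsv=cv2.cvtColor(im,cv2.COLOR_BGR2HSV)
m=np.zeros(im.shape[:2],np.uint8); m[155:245,208:303]=((hsv[155:245,208:303,1]>70)&(hsv[155:245,208:303,0]<30))*255
n,l,st,ce=cv2.connectedComponentsWithStats(m)
for i in range(1,n):
    if st[i,4]>60:
        r=cv2.minAreaRect(np.argwhere(l==i)[:,::-1].astype(np.float32)); p=np.array([px('top',u,v,25) for u,v in cv2.boxPoints(r)])
        print(st[i],px('top',*ce[i],25),[np.linalg.norm(p[i]-p[i-1]).round(1) for i in(1,2)],[np.degrees(np.arctan2(*(p[i]-p[i-1])[[1,0]])).round(1) for i in(1,2)])
E
```

```text
t 22.4 pos [ 476.8 -277.4  130. ] theta 97.05 z [ 0.002  -0.0025 -1.    ] F [ 2.19 -0.93  2.16] sd [0. 0. 0.] M [-0.043 -0.16  -0.011] gap 85.17726529388058
level rotvec tool [0.0017 0.0028 0.    ]
[269 162  10  31 279] [567.3 -44.3  25. ] [np.float64(24.3), np.float64(81.3)] [np.float64(-89.3), np.float64(-179.6)]
[269 204  13  31 322] [455.6 -50.   25. ] [np.float64(28.3), np.float64(79.8)] [np.float64(-84.5), np.float64(-174.9)]
```

View pics/t3c.png

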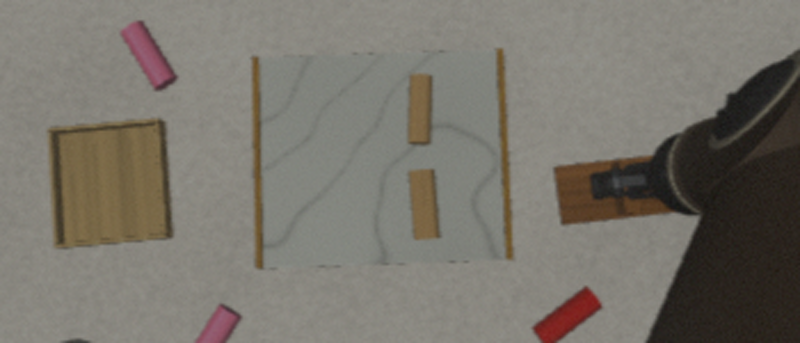

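Picture: R1 (true) is at (420,109) and R2 (rocker) at (424,204), both on the slab. The board lies flat at (615,188), clear of the slab. R2's world position is (455.6,-50), yaw 5.3°.

jog_arm(
  increments=[0, 0, 0.01, 15, 0, 0, 0, 0, 0, 0.01, 34, 0, 0, 0, 0, 0, 0.01, 40, 0, 5, 0, 0, 0, 0, 40, 0, 10, 0, 0, 0, 0, 40, 0, 10, 0, 0, 0, 0, 28, 0, 10, 0, 0, 0, 0, 14, 0, 5, 0, 0, 0, 0, 5, 0, 2, 0, 0, 0, 0, 0, 0, 0, 0, 0, 0, 0, 0, 0, 0, 0],
)

```text
clock: 23.28
ee_pos: [453.3, -56.5, 80.4]
ee_rot: [[-0.09, 0.996, 0.004], [0.996, 0.09, -0.007], [-0.007, 0.003, -1.0]]
contact_force: [-0.7, 0.0, -0.5]
finger_gap: 85.4
```

```bash
python3 - <<'E'
from h import *
avg(1)
E
```

```text
t 23.33 pos [453.4 -56.9  80.5] theta 95.09 z [ 0.004  -0.0072 -1.    ] F [ 0.41 -0.13 -0.11] sd [0. 0. 0.] M [0.027 0.029 0.012] gap 85.3929800142627
level rotvec tool [0.0034 0.0075 0.    ]
```

jog_arm(
  increments=[0.003, 0.007, 0, 7, 2, 12, 0, 0, 0, 0, 0, 0, 20, 0, 0, 0, 0, 0, 0, 14, 0, 0, 0, 0, 0, 0, 6, 0, 0, 0, 0, 0, 0, 2, 0, 0, 0, 0, 0, 0, 0, 0, 0, 0, 0, 0, 0, 0, 0],
)

```text
clock: 23.92
ee_pos: [459.0, -60.0, 27.5]
ee_rot: [[-0.074, 0.997, 0.008], [0.997, 0.074, -0.004], [-0.004, 0.008, -1.0]]
contact_force: [-0.0, 0.9, 0.5]
finger_gap: 85.5
```

```bash
python3 - <<'E'
from h import *
avg(1)
E
```

```text
t 23.97 pos [459.2 -60.   27.7] theta 94.27 z [ 0.0086 -0.0036 -1.    ] F [ 0.02 -0.38  0.4 ] sd [0. 0. 0.] M [ 0.019 -0.004 -0.008] gap 85.6793088849831
level rotvec tool [0.0083 0.0042 0.    ]
```

jog_arm(
  increments=[0.008, 0.004, -0.015, 10, -2.5, 4, 0, 0, 0, 0, 0, 0, 5, 0, 0, 0, 0, 0, 0, 3, 0, 0, 0, 0, 0, 0, 1, 0, 0, 0, 0, 0, 0, 0, 0],
)

```text
clock: 24.38
ee_pos: [457.0, -48.6, 15.2]
ee_rot: [[-0.092, 0.996, 0.003], [0.996, 0.092, 0.001], [0.001, 0.003, -1.0]]
contact_force: [0.2, 0.5, 0.4]
finger_gap: 85.1
```

```bash
python3 - <<'E'
from h import *
avg(1)
E
```

```text
t 24.43 pos [457.  -48.6  15.2] theta 95.28 z [ 0.003  0.001 -1.   ] F [ 0.16 -0.19 -1.14] sd [0. 0. 0.] M [ 0.016 -0.007 -0.012] gap 85.51628787421703
level rotvec tool [ 0.0031 -0.0007 -0.    ]
```

Good. I'm closing on the roller.

jog_arm(
  increments=[0, 0, 0, 0, 0, 0, 255, 0, 0, 0, 0, 0, 0, 255, 0, 0, 0, 0, 0, 0, 255, 0, 0, 0, 0, 0, 0, 255, 0, 0, 0, 0, 0, 0, 255, 0, 0, 0, 0, 0, 0, 255],
)

```text
clock: 24.93
ee_pos: [457.3, -48.9, 15.9]
ee_rot: [[-0.092, 0.996, 0.004], [0.996, 0.092, 0.001], [0.001, 0.004, -1.0]]
contact_force: [-0.9, -0.6, 0.4]
finger_gap: 28.3
```

jog_arm(
  increments=[0, 0, 0, 0, 0, -5, 255, 0, 0, 0, 0, 0, -12, 255, 0, 0, 0, 0, 0, -15, 255, 0, 0, 0, 0, 0, 0, 255, 0, 0, 0, 0, 0, 0, 255],
)

```text
clock: 25.35
ee_pos: [456.6, -49.2, 49.5]
ee_rot: [[-0.091, 0.996, 0.002], [0.996, 0.091, 0.001], [0.001, 0.003, -1.0]]
contact_force: [-0.9, -0.2, -0.6]
finger_gap: 28.1
```

```bash
python3 - <<'E'
from h import *
avg(1)
b=snap('scene','s4.png');cv2.imwrite('pics/s4c.png',cv2.resize(b[110:260,190:390,::-1],(800,600),interpolation=cv2.INTER_CUBIC))
E
```

```text
t 25.4 pos [456.8 -49.3  49.5] theta 95.21 z [ 2.7e-03  8.0e-04 -1.0e+00] F [ 0.44  0.93 -0.42] sd [0. 0. 0.] M [ 0.024 -0.007 -0.034] gap 28.590668735404773
level rotvec tool [ 0.0028 -0.0005  0.    ]
```

View pics/s4c.png

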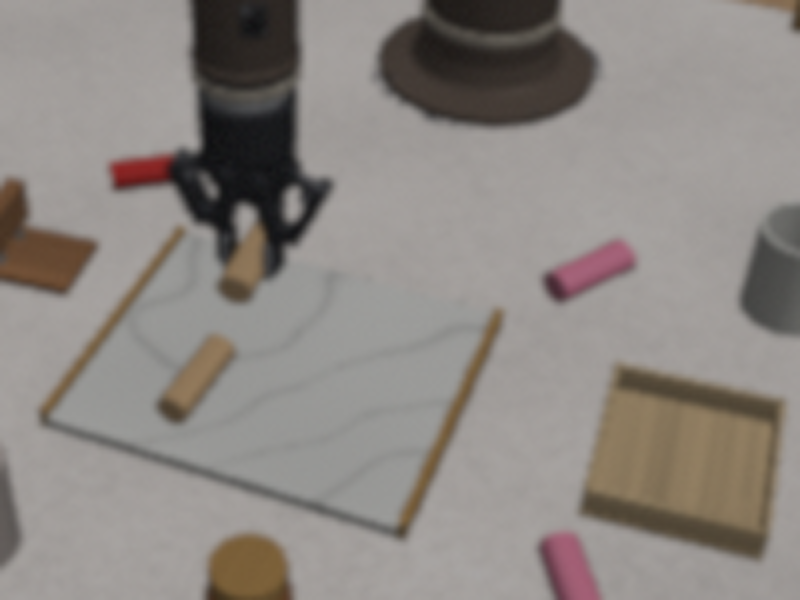

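The roller is held, at (245,265). I'm carrying it to the tray.

jog_arm(
  increments=[0, 0, 0, 0, 0, -15, 255, 0, 0, 0, 15, 2, -15, 255, 0, 0, 0, 33, 5, -5, 255, 0, 0, 0, 39, 6, 0, 255, 0, 0, 0, 39, 6, 0, 255, 0, 0, 0, 39, 6, 0, 255, 0, 0, 0, 39, 6, 0, 255, 0, 0, 0, 39, 6, 0, 255, 0, 0, 0, 39, 6, 0, 255, 0, 0, 0, 28, 4, 0, 255],
)

```text
clock: 26.28
ee_pos: [475.2, 268.3, 79.6]
ee_rot: [[-0.074, 0.997, -0.004], [0.997, 0.074, -0.004], [-0.003, -0.004, -1.0]]
contact_force: [0.3, 0.7, -0.5]
finger_gap: 28.4
```

jog_arm(
  increments=[0, 0, 0, 14, 2, 0, 255, 0, 0, 0, 5, 0, 0, 255, 0, 0, 0, 0, 0, 0, 255, 0, 0, 0, 0, 0, 0, 255],
)

```text
clock: 26.62
ee_pos: [473.3, 293.6, 76.2]
ee_rot: [[-0.083, 0.997, -0.007], [0.997, 0.083, -0.005], [-0.005, -0.007, -1.0]]
contact_force: [0.1, 0.2, -0.3]
finger_gap: 28.7
```

```bash
python3 - <<'E'
from h import *
avg(1)
E
```

```text
t 26.67 pos [473.4 293.1  76.2] theta 94.72 z [-0.007  -0.0054 -1.    ] F [ 0.82 -0.82 -0.71] sd [0. 0. 0.] M [-0.009 -0.03  -0.006] gap 28.54245963967569
level rotvec tool [-0.0074  0.0048  0.    ]
```

jog_arm(
  increments=[-0.007, 0.005, 0, 14, 4, 0, 255, 0, 0, 0, 8, 1, 5, 255, 0, 0, 0, 4, 0, 14, 255, 0, 0, 0, 0, 0, 16, 255, 0, 0, 0, 0, 0, 10, 255, 0, 0, 0, 0, 0, 4, 255, 0, 0, 0, 0, 0, 0, 255, 0, 0, 0, 0, 0, 0, 255],
)

```text
clock: 27.33
ee_pos: [480.0, 315.6, 25.6]
ee_rot: [[-0.07, 0.998, 0.002], [0.998, 0.07, 0.001], [0.001, 0.002, -1.0]]
contact_force: [0.5, 0.7, 0.2]
finger_gap: 28.8
```

```bash
python3 - <<'E'
from h import *
avg(1)
E
```

```text
t 27.38 pos [480.1 315.6  25.8] theta 93.99 z [ 0.0025  0.0014 -1.    ] F [-0.52 -0.57 -0.3 ] sd [0. 0. 0.] M [ 0.038  0.055 -0.004] gap 28.159621632813636
level rotvec tool [ 0.0026 -0.0012 -0.    ]
```

jog_arm(
  increments=[0, 0, 0, 0, -3, 5, 255, 0, 0, 0, 0, 0, 6, 255, 0, 0, 0, 0, 0, 3, 255, 0, 0, 0, 0, 0, 1, 255, 0, 0, 0, 0, 0, 0, 255, 0, 0, 0, 0, 0, 0, 255],
)

```text
clock: 27.88
ee_pos: [477.8, 316.0, 11.2]
ee_rot: [[-0.069, 0.998, 0.005], [0.998, 0.069, 0.004], [0.003, 0.005, -1.0]]
contact_force: [0.8, 0.5, -0.4]
finger_gap: 28.3
```

```bash
python3 - <<'E'
from h import *
avg(2)
E
```

```text
t 27.98 pos [477.9 316.   11.3] theta 93.97 z [ 0.0049  0.0037 -1.    ] F [-0.09  0.19 -0.19] sd [0.35 0.06 0.25] M [0.026 0.009 0.022] gap 28.383411485049148
level rotvec tool [ 0.0051 -0.0033 -0.    ]
```

jog_arm(
  increments=[0, 0, 0, 0, 0, 1.2, 255, 0, 0, 0, 0, 0, 0, 255, 0, 0, 0, 0, 0, 0, 120, 0, 0, 0, 0, 0, 0, 110, 0, 0, 0, 0, 0, 0, 100, 0, 0, 0, 0, 0, 0, 100, 0, 0, 0, 0, 0, 0, 100],
)

```text
clock: 28.57
ee_pos: [478.4, 316.4, 10.7]
ee_rot: [[-0.069, 0.998, 0.006], [0.998, 0.069, 0.005], [0.004, 0.006, -1.0]]
contact_force: [1.1, -0.3, 0.3]
finger_gap: 52.1
```

jog_arm(
  increments=[0, 0, 0, 0, 0, -8, 100, 0, 0, 0, 0, 0, -20, 100, 0, 0, 0, 0, 0, -35, 100, 0, 0, 0, 0, 0, -35, 100, 0, 0, 0, 0, 0, -30, 100, 0, 0, 0, 0, 0, -15, 100, 0, 0, 0, 0, 0, 0, 100, 0, 0, 0, 0, 0, 0, 100],
)

```text
clock: 29.23
ee_pos: [477.1, 314.3, 162.7]
ee_rot: [[-0.067, 0.998, 0.004], [0.998, 0.067, 0.003], [0.003, 0.005, -1.0]]
contact_force: [-0.1, 0.6, -0.2]
finger_gap: 52.0
```

```bash
python3 - <<'E'
from h import *
avg(1)
a=snap('scene','s5.png');b=snap('top','t5.png')
A=cv2.resize(a[130:280,140:400,::-1],(780,450),interpolation=cv2.INTER_CUBIC)
cv2.imwrite('pics/s5c.png',A)
cv2.imwrite('pics/t5c.png',cv2.resize(b[80:330,80:440,::-1],(792,550),interpolation=cv2.INTER_CUBIC))
for n in('candle','pillar','mug'): print(n,[(round(d['p'],2),np.round(d['box']).tolist()) for d in boxes_of('top',n)][:1])
E
```

```text
t 29.28 pos [477.2 314.2 162.5] theta 93.86 z [ 0.0045  0.003  -1.    ] F [-0.36  0.06  1.26] sd [0. 0. 0.] M [-0.006  0.019  0.063] gap 51.70795929190253
level rotvec tool [ 0.0047 -0.0027 -0.    ]
candle [(0.76, [216.0, 97.0, 20.0, 32.0])]
pillar [(0.86, [289.0, 90.0, 27.0, 32.0])]
mug [(0.66, [93.0, 278.0, 42.0, 37.0])]
```

View pics/s5c.png

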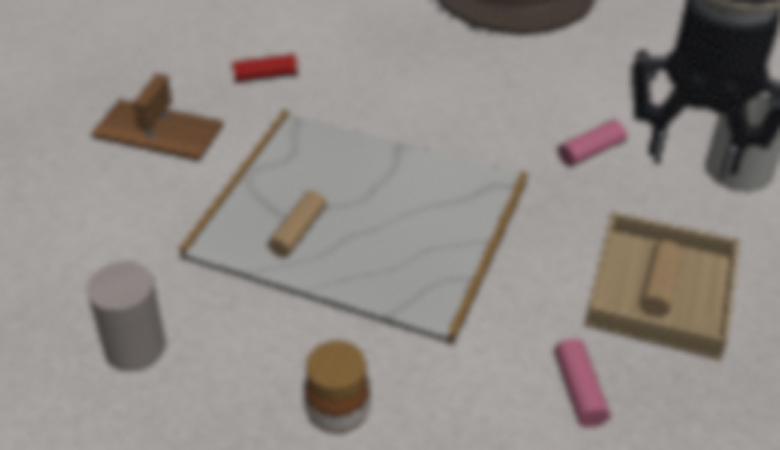

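View pics/t5c.png

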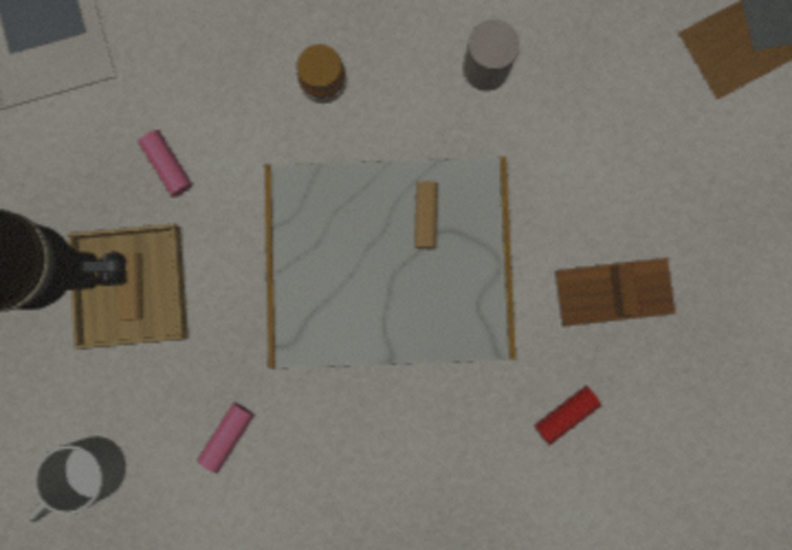

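The final pictures show the rocker in the tray at (132,287), the true roller on the slab at (426,215) and the board flat on the desk at (615,291). The candle, pillar and mug look unmoved. I'm handing in.

```bash
python3 -c "
from cell import *
print(job_done())"
```

```text
the job is handed in; nothing more can be done
None
```

The job is handed in at about 29 s of the 72 s allowed: the roller that rocks is in the tray and the true one is still on the slab.

- **Far-lane roller (runs true):** I rolled it about 90 mm, one full turn, from y≈+45 to −44 mm. The force stayed at about 2.0–4.5 N and the height stayed steady.
- **Near-lane roller (rocks):** I rolled it about 90 mm, from y≈+42 to −50 mm. The board rose and sank about 3.5 mm twice in the turn. The highest force I read was about 7 N; I sampled it between short moves, not continuously.
- **Final state:** The last pictures show the rocker in the tray, the true roller on the slab and the board flat on the desk to the right of the slab. The candle jar, pillar candle and mug are where they started to within a few pixels, and the gripper is clear above the tray.

**Readings that disagreed:** The wrist moment did not always match where the near-lane roller was under the board. A scene picture showed it had rolled about 29 mm, close to the expected 32 mm, so I carried on. In the top view the near-lane roller also looked about 4 mm wider than the other (28 against 24 mm), which agrees with it being the oval one. No check failed.

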